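# Park the printing roller at the top of its ramp

## Robot

A 6-joint arm with a two-finger parallel gripper is mounted at the origin on the work surface. World frame = base frame: x ahead of the robot, y to its left, z up, the work surface at z = 0. Lengths are in m, angles in degrees, forces in N, time in s.
With the tool pointing down it reaches from about 0.425 to 1.125 m from the base axis. Payload 14.9 kg.
Tool frame: the origin (TCP) lies on the front face of the gripper's body, between the roots of the fingers; the fingertips stand ctrl.tips_ahead ahead of it and the grasp point (between the pads) lies 60 mm ahead of it (ctrl.tips_ahead is the distance from the TCP to the fingertips, in m); z points along the fingers, y is the direction in which the jaws open and shut (so a half turn about z gives the same grasp; the last joint's range is limited). The gripper opens to 91 mm and grips with 3 to 60 N. Pads are 32 mm wide; open, the fingers measure 118 mm over their backs; the gripper's body (76 mm by 178 mm) begins 60 mm behind the grasp point.
Start: joints at [-65.162, 21.709, 99.362, -0, 58.929, -1.908], TCP at [0.315, -0.625, 0.292] pointing down, gripper open.
Joint ranges: [-158.91, 158.91], [-42.39, 125.64], [0.06, 152.35], [-60.88, 240.88], [17.5, 164.5], [-176.32, 176.32]. Speed limits (degrees/s): [108.29, 108.29, 136.94, 180, 180, 180].

## Interface

Orientations are given as [roll, pitch, yaw] about the fixed x, y, z axes, in that order (R = Rz(yaw) Ry(pitch) Rx(roll)).
In Python, from rig import monitor, eyes, ctrl gives the robot as it stands.
- The arm moves only by the shell command python3 -m crank 'ROWS' [OPENING] [FORCE]. ROWS is JSON, a list of rows, each an object of numbers: "tx", "ty", "tz": the shift along the world's x, y, z in units of 500 mm (1.0 is 500 mm); "spin": the turn about the world's z in units of 180 degrees (1.0 is 180 degrees). A call has exactly 8 rows; each row is the pose to reach, as a shift and turn from the pose commanded when the call began, turning the shorter way round; what a row does not reach only later rows make up. A row lasts 1/10 s, in which the tool goes at most 50 mm and 8.59 degrees, less where a joint would pass 70% of its speed; a pose out of reach is approached as far as the arm can. A call with a number of a shift or a turn outside -1 to 1 is refused whole. A call with a gripper value outside its range is refused whole. OPENING is the gripper command: -1 is shut, 1 is fully open, values between are in proportion, set as the call begins (- or left out, the last holds). The fingers move at their own pace and stop on an object; FORCE is the grip in N (left out, the last holds). Time passes only in rows, so rows that repeat a pose let the fingers close, or fill a call up. It gives the time, the measured TCP pose, the force and the opening at its end, in the units of the state.
- monitor.sense(): the state, without advancing time (a new reading comes with each control period).
- eyes.capture(name): name is "scene" or "top" or "wrist"; returns the picture (400x640x3 uint8, red, green, blue); there is no depth.
- eyes.calibration(name): a dict with "mtx" (3x3 intrinsics, pixels), "origin" and "rotation" of the camera in the world. Camera axes: x right, y up, looking along -z (the intrinsics and any distortion apply to the point x, -y, -z); pixel columns grow to the right and rows downward; lengths in m; the calibration is good to about 2 mm. A picture is of the moment at which its call begins: read the wrist's pose just before it. calibration takes no time and is no camera call; for the wrist camera it gives the pose at the moment of the call.
- ctrl.finish_job(): hands the job in, once; it reports no verdict.
Trained networks look in the newest picture that a camera, given by its name, has taken for a name from the list of things; names that differ only in an ending like _2 or _b are one class to them, and where a whole thing is asked for, a point or a joint stands for the part that bears it (a point fixed in the world has none). Each returns a list of dicts, best first, with "conf" (0 to 1); they miss things now and then, are a little off and sometimes report something else, mostly with a low value. They report only what shows in the picture. A call takes as long as a camera call. They do not tell look-alikes from the thing itself.
- eyes.recognise(camera, target): "position" ([x, y, z] in m, in the coordinates of the camera as it stood for that picture, good to about 4 mm: the middle of the surface that is visible of it).
- eyes.trace(camera, target): "mask" (400x640 bool, what is visible of it).
- eyes.place_of(camera, target): "position" ([x, y, z] in m, in the coordinates of the camera as it stood for that picture, good to about 4 mm: a listed point, or the origin of a listed thing).
The state is a dict: "t": time; "qpos": joint angles; "joint_velocities": joint speeds; "joint_torque": joint torques, N m; "tcp_pos": TCP position; "ee_rot": TCP orientation; "contact_force": force on the tool from outside, world axes, zero at the start; "wrist_torque": the same for the moment, N m; "opening": finger opening in m.
Only numpy, scipy, OpenCV 4.12 (cv2) and the standard library are available. Lean on these libraries where they do the work, as an engineer would, in place of code of your own. Each camera call takes 0.05 s, during which the arm holds its last target.

## Task

With the outside of your fingers, slowly push the black printing roller up the wooden ramp until it drops over the crest into the seat at the top and lies against the end board. Keep your fingers behind it all the way so that it does not run back down, do not lift or squeeze it, then let go and leave the jar, the stamp and the wooden beater where they are.

Things in the scene. Friction and masses are not known exactly. Their poses are not given: they have to be found in the camera images.
- ramp: Fixed wooden ramp, 188 mm wide. Origin on the table under the foot of the slope, midway across; x points horizontally uphill, y across, z up. A level landing 12 mm high runs from x = -120 to 0 mm, then a 9 degree slope to the crest at x = 197.5 mm, 43.3 mm high, then the seat. End board: face at x = 247.5 mm, 18 mm thick, top 80 mm above the table.
- incline: Sloping deck of the ramp, 200 mm long, fixed. Origin on its surface at the foot, midway across; x up the slope, y across, z out of the deck. Rails along both sides, 18 mm above the deck and 159 mm apart inside, guide the roller; along the last 62 mm of the landing they open outwards like a funnel.
- seat (a point): Point where the roller's centre lies when it is parked against the end board (it may lie up to 5 mm to either side). The seat lies 4 mm below the crest, behind a step, and tilts 8 degrees down towards the end board, so the roller stays there by itself.
- roller: Loose printing roller: smooth hard black plastic cylinder (friction about 0.35) of 56 mm diameter, 150 mm long, 0.25 to 0.5 kg, with steel spindle stubs of 12 mm diameter that stand out 13 mm at each end. Origin at its centre; its y axis is the roller's axis. It starts on the level landing, roughly across the ramp, and rolls freely: on the slope it runs back if it is let go.
- jar: Glass jar with steel lid, 60 mm in diameter, 75 mm high, standing on the table; origin under its centre. Leave it alone.
- stamp: Wooden hand stamp, 70 x 55 mm block with a small knob on top, 52 mm high in all; origin under its centre. Leave it alone.
- beater: Wooden beater stick, 260 x 36 x 24 mm, lying on the table; origin under its centre, x along the stick. Leave it alone.
Not all that is in view belongs to the job. What is meant by the roller is not pink or yellow, and is the smaller of those in its own colour.

How it is judged:
By the outcome, as a careful person would: the job done as asked, in the order asked, and still so for the second after the job is handed in, with the robot touching nothing.
It also fails if it takes over 42 s, if anything falls off the work surface, if the arm or the gripper's body presses on something with over 40 N, if the wrist force passes 120 N, or if a joint passes its speed limit or range.

## Working session

There is one attempt and no reset: what is moved stays moved. The work goes in short steps, Python scripts to look and compute and a shell command to move; the robot and the scene stay as the last step left them, time stands still between calls to the robot, and variables do not carry over. Pictures are saved under pics/ and viewed, and the job is handed in when it is done.

```bash
ls; mkdir -p pics
cat > h.py <<'E'
import numpy as np, cv2
from rig import monitor, eyes, ctrl
def save(n,img): cv2.imwrite('pics/'+n+'.png',cv2.cvtColor(img,cv2.COLOR_RGB2BGR))
def c2w(c,p):
    return np.array(c['rotation'])@np.array(p)+np.array(c['origin'])
def ray(c,u,v):
    d=np.linalg.inv(np.array(c['mtx']))@np.array([u,v,1.]); d=np.array([d[0],-d[1],-d[2]])
    return np.array(c['origin']),np.array(c['rotation'])@d
def atz(c,u,v,z):
    o,d=ray(c,u,v); return o+d*(z-o[2])/d[2]
def proj(c,P):
    q=np.array(c['rotation']).T@(np.array(P)-np.array(c['origin'])); q=np.array(c['mtx'])@np.array([q[0],-q[1],-q[2]]); return q[:2]/q[2]
E
python3 - <<'E'
from h import *
s=monitor.sense(); print(s, ctrl.tips_ahead)
for n in ['scene','top','wrist']:
    save(n+'0',eyes.capture(n)); c=eyes.calibration(n); print(n,c)
    if n!='wrist':
        for t in ['roller','ramp','incline','seat','jar','stamp','beater']:
            for r in eyes.place_of(n,t): print(n,t,round(r['conf'],2),c2w(c,r['position']).round(4))
print(monitor.sense()['t'])
E
```

```text
pics
{'t': 0.0, 'qpos': array([-6.51618358e+01,  2.17375357e+01,  9.93945255e+01,  5.81476883e-04,
        5.89304644e+01, -1.90991597e+00]), 'joint_velocities': array([-0.02621521,  0.00883214, -0.01779652, -0.0367597 ,  0.03143793,
        0.04897973]), 'joint_torque': array([-3.86752974e-03, -7.63737488e+01, -4.34368265e+01,  6.50311704e-02,
        4.24276956e-02, -1.48806653e-04]), 'tcp_pos': array([ 0.31489377, -0.62482947,  0.29160953]), 'ee_rot': array([-1.79937526e+02, -2.58131967e-03,  2.67477784e+01]), 'contact_force': array([-0.2298789 ,  0.53032589, -0.08083238]), 'wrist_torque': array([ 0.00120975, -0.02825183, -0.04760585]), 'opening': 0.09112350731429149} 0.0783
scene {'mtx': array([[481.91019903,   0.        , 311.25676325],
       [  0.        , 481.91019903, 203.15318294],
       [  0.        ,   0.        ,   1.        ]]), 'origin': array([0.99326168, 0.55270475, 1.01702505]), 'rotation': array([ 35.60824191,  -0.50511783, 136.60460162])}
scene roller 0.91 [-159.7058 -160.1464 -159.6821]
scene roller 0.68 [-190.4667 -190.9073 -190.443 ]
scene roller 0.62 [-133.44
[... 542 characters left out ...]
ation': array([ 1.28573009e+01, -5.53876416e-02, -9.15060778e+01])}
top roller 0.9 [74.7018 74.4044 75.2644]
top roller 0.87 [88.5617 88.2643 89.1242]
top roller 0.83 [83.9012 83.6038 84.4637]
top roller 0.61 [76.0779 75.7805 76.6404]
top ramp 0.66 [87.4189 87.1215 87.9815]
top seat 0.91 [80.4028 80.1054 80.9653]
top stamp 0.6 [91.8025 91.5051 92.365 ]
top beater 0.89 [83.803  83.5056 84.3656]
wrist {'mtx': array([[325.67694175,   0.        , 325.4080155 ],
       [  0.        , 325.67694175, 199.3555411 ],
       [  0.        ,   0.        ,   1.        ]]), 'origin': array([ 0.37999232, -0.59274081,  0.3836962 ]), 'rotation': array([-1.49361316e+01, -1.82733068e-02, -6.32577094e+01])}
0.85
```

The rotation comes as roll/pitch/yaw, so I'll convert it to a matrix and redo the measurements.

```bash
cat > h.py <<'E'
import numpy as np, cv2
from scipy.spatial.transform import Rotation as Rot
from rig import monitor, eyes, ctrl
np.set_printoptions(suppress=True)
def save(n,img): cv2.imwrite('pics/'+n+'.png',cv2.cvtColor(img,cv2.COLOR_RGB2BGR))
def RR(c): return Rot.from_euler('xyz',c['rotation'],degrees=True).as_matrix()
def c2w(c,p):
    return RR(c)@np.array(p)+np.array(c['origin'])
def ray(c,u,v):
    d=np.linalg.inv(np.array(c['mtx']))@np.array([u,v,1.]); d=np.array([d[0],-d[1],-d[2]])
    return np.array(c['origin']),RR(c)@d
def atz(c,u,v,z):
    o,d=ray(c,u,v); return o+d*(z-o[2])/d[2]
def proj(c,P):
    q=RR(c).T@(np.array(P)-np.array(c['origin'])); q=np.array(c['mtx'])@np.array([q[0],-q[1],-q[2]]); return q[:2]/q[2]
E
python3 - <<'E'
from h import *
for n in ['scene','top']:
    c=eyes.calibration(n)
    for t in ['roller','ramp','incline','seat','jar','stamp','beater']:
            for r in eyes.place_of(n,t):
                p=c2w(c,r['position']);print(n,t,round(r['conf'],2),p.round(4),proj(c,p).round(0))
print(monitor.sense()['t'])
E
```

```text
scene roller 0.91 [0.2809 0.1881 0.0299] [411. 189.]
scene roller 0.68 [ 0.6185 -0.3158  0.034 ] [189. 147.]
scene roller 0.62 [0.4401 0.439  0.0388] [454. 291.]
scene roller 0.61 [ 0.5613 -0.0794  0.0425] [261. 184.]
scene ramp 0.76 [ 0.5819 -0.0184  0.0007] [271. 213.]
scene seat 0.65 [0.6686 0.1818 0.0683] [299. 272.]
scene jar 0.96 [0.7838 0.019  0.0032] [216. 270.]
scene stamp 0.93 [ 0.7304 -0.1461 -0.0002] [194. 215.]
scene beater 0.83 [0.4718 0.1086 0.0008] [337. 218.]
top roller 0.9 [0.4432 0.4395 0.0408] [149. 248.]
top roller 0.87 [ 0.6269 -0.3142  0.0403] [456. 167.]
top roller 0.83 [ 0.5611 -0.0763  0.0419] [363. 194.]
top roller 0.61 [0.2853 0.1899 0.0277] [254. 314.]
top ramp 0.66 [ 0.5789 -0.0145 -0.0029] [336. 193.]
top seat 0.91 [0.6668 0.1892 0.0647] [253. 153.]
top stamp 0.6 [ 0.7391 -0.1454  0.0036] [383. 133.]
top beater 0.89 [ 0.4782  0.1076 -0.0033] [289. 233.]
1.55
```

View pics/scene0.png

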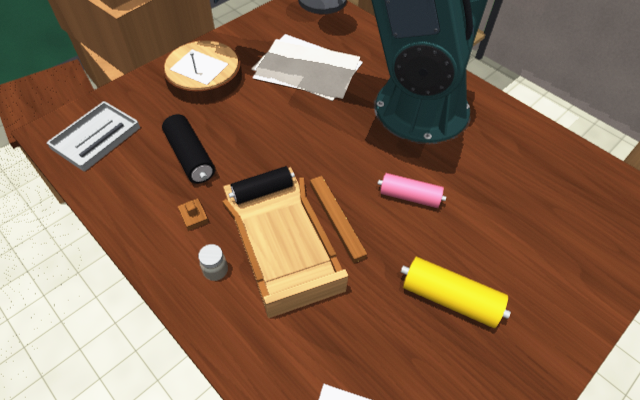

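View pics/top0.png

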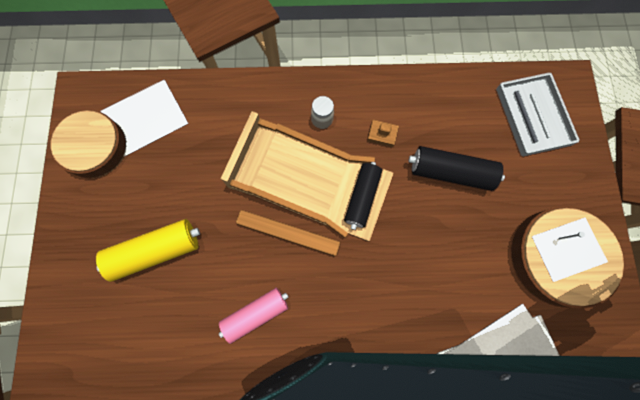

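Run:
```python
import cv2
a=cv2.imread('pics/scene0.png')[155:325,205:365]; cv2.imwrite('pics/scene0c.png',cv2.resize(a,None,fx=3.5,fy=3.5,interpolation=cv2.INTER_CUBIC))
a=cv2.imread('pics/top0.png')[100:250,210:410]; cv2.imwrite('pics/top0c.png',cv2.resize(a,None,fx=4,fy=4,interpolation=cv2.INTER_CUBIC))
```

```text
(no output)
```

View pics/scene0c.png

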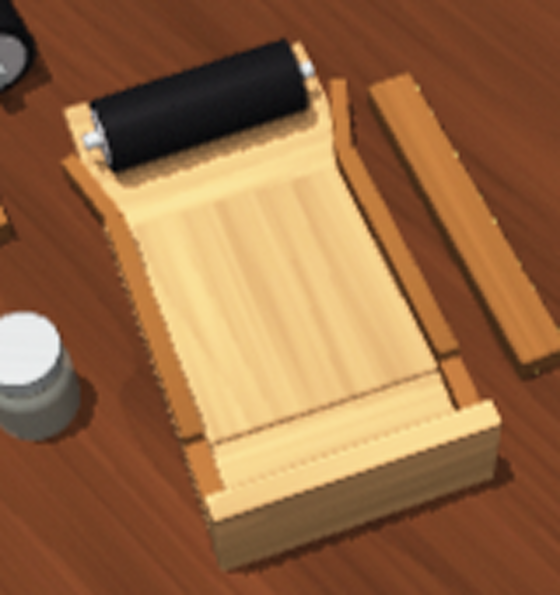

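View pics/top0c.png

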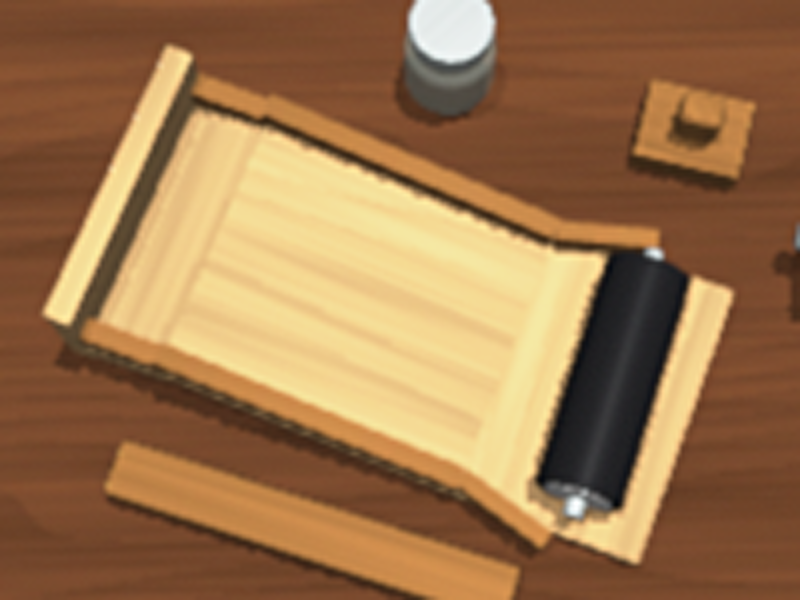

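View pics/wrist0.png

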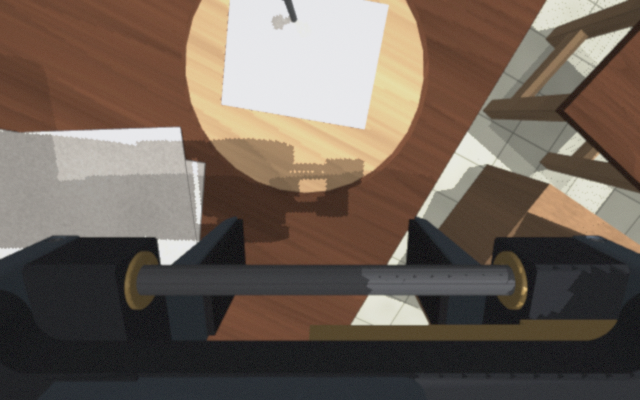

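```bash
cat > pose.py <<'E'
from h import *
from scipy.optimize import least_squares
ct=eyes.calibration('top'); cs=eyes.calibration('scene')
obs=[(ct,(252.5,111.5),(265.5,-94,80)),(ct,(258,114.3),(247.5,-94,80)),(ct,(221.8,179),(265.5,94,80)),(ct,(227.5,181.3),(247.5,94,80)),
(ct,(393.8,172.8),(-120,-94,12)),(ct,(369.5,240.8),(-120,94,12)),
(cs,(223.9,187),(-120,-94,12)),(cs,(290.7,167),(-120,94,12)),(cs,(267,302.4),(265.5,-94,80)),(cs,(347,276.1),(265.5,94,80)),(cs,(264.1,297),(247.5,-94,80)),(cs,(344.4,270.1),(247.5,94,80))]
def W(p,P):
    a=p[2]; P=np.array(P)/1000
    return np.array([p[0]+np.cos(a)*P[0]-np.sin(a)*P[1],p[1]+np.sin(a)*P[0]+np.cos(a)*P[1],P[2]+p[3]])
f=lambda p:np.concatenate([proj(c,W(p,P))-np.array(uv)-.0 for c,uv,P in obs])
r=least_squares(f,[.58,-.016,1.16,0]); p=r.x
E
python3 - <<'E'
from pose import *
print(p, np.degrees(p[2]), r.fun.reshape(-1,2).round(1).tolist())
# stub tips two-view triangulation
ends=[]
for a,b in [((373.5,163),(230.7,195.6)),((353.5,228.3),(293,175))]:
    o1,d1=ray(ct,*a);o2,d2=ray(cs,*b)
    s=np.linalg.lstsq(np.c_[d1,-d2],o2-o1,rcond=None)[0]
    x=(o1+s[0]*d1+o2+s[1]*d2)/2; print(x,np.linalg.norm(o1+s[0]*d1-o2-s[1]*d2)); ends.append(x)
c,sn=np.cos(p[2]),np.sin(p[2])
R=np.array([[c,sn],[-sn,c]])
for x in ends+[sum(ends)/2]: print('in ramp',R@(x[:2]-p[:2]))
s=monitor.sense()
for xx in (-.135,-.12): print(xx,'world',W(p,(xx*1000,0,0)),'shift',(W(p,(xx*1000,0,0))-s['tcp_pos'])/.5,'spin',(np.degrees(p[2])-s['ee_rot'][2])/180)
E
```

```text
[ 0.58297074 -0.01696362  1.17472814 -0.00416825] 67.30696423492225 [[-0.4, 0.2], [0.7, -0.2], [-1.0, 0.4], [0.2, 0.7], [-0.5, 0.6], [-0.2, 0.3], [-0.9, -0.4], [-0.3, 0.6], [-1.6, 1.7], [1.2, -0.3], [-1.2, -0.3], [0.6, -1.2]]
[ 0.64011089 -0.10635843  0.0418006 ] 0.004743941205201767
[ 0.4782274  -0.04972303  0.03769935] 0.0013749105893656694
in ramp [-0.06042998 -0.08720462]
in ramp [-0.07063268  0.08399625]
in ramp [-0.06553133 -0.00160419]
-0.135 world [ 0.53088856 -0.14151259 -0.00416825] shift [ 0.43169256  0.96722204 -0.59278125] spin 0.22533433494400174
-0.12 world [ 0.53667547 -0.12767382 -0.00416825] shift [ 0.44326638  0.99489959 -0.59278125] spin 0.22533433494400174
```

```bash
python3 -m crank '[{"tx":0.03,"ty":0.06,"spin":0.03},{"tx":0.06,"ty":0.13,"spin":0.06},{"tx":0.1,"ty":0.22,"spin":0.09},{"tx":0.135,"ty":0.3,"spin":0.12},{"tx":0.17,"ty":0.38,"spin":0.15},{"tx":0.205,"ty":0.46,"spin":0.18},{"tx":0.24,"ty":0.54,"spin":0.21},{"tx":0.27,"ty":0.6,"spin":0.2253}]' 1
```

```text
$[0]: bad value
```

```bash
python3 -m crank '[{"tx":0.03,"ty":0.065},{"tx":0.06,"ty":0.13,"tz":-0.02},{"tx":0.09,"ty":0.2,"tz":-0.04},{"tx":0.12,"ty":0.27,"tz":-0.07},{"tx":0.14,"ty":0.32,"tz":-0.1},{"tx":0.155,"ty":0.35,"tz":-0.13},{"tx":0.16,"ty":0.36,"tz":-0.16},{"tx":0.16,"ty":0.36,"tz":-0.16}]'
cat > st.py <<'E'
from pose import *
def st():
    s=monitor.sense(); x=s['tcp_pos']; c,sn=np.cos(p[2]),np.sin(p[2])
    q=np.array([[c,sn],[-sn,c]])@(x[:2]-p[:2])
    print('t',s['t'],'ramp xy mm',(q*1000).round(1),'tip z',round((x[2]-ctrl.tips_ahead)*1000,1),'yaw-ramp',round(s['ee_rot'][2]-np.degrees(p[2]),2),'F ramp',np.array([[c,sn],[-sn,c]])@s['contact_force'][:2],s['contact_force'][2],'J',s['qpos'].round(0))
E
python3 - <<'E'
from st import *; st(); save('wrist1',eyes.capture('wrist'))
E
```

```text
t 1.55 ramp xy mm [-664.4   12.6] tip z 213.9 yaw-ramp -40.56 F ramp [ 0.18003627 -0.14593165] -0.45343785207342324 J [-65.  22.  99.  -0.  59.  -2.]$[0]: bad value
```

View pics/wrist1.png

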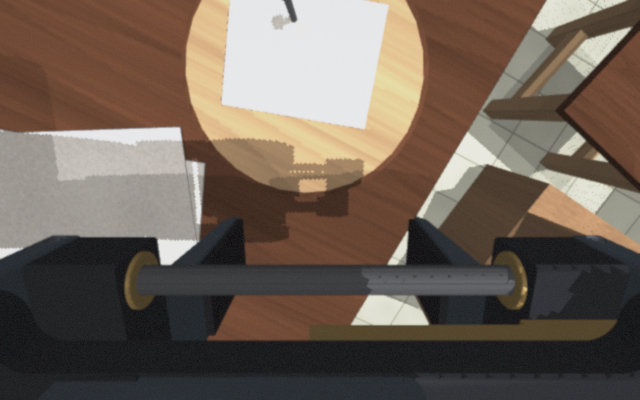

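Both calls were refused whole, so nothing moved. Each row probably needs all four keys.

```bash
python3 -m crank '[{"tx":0.03,"ty":0.06,"tz":0,"spin":0.03},{"tx":0.06,"ty":0.13,"tz":0,"spin":0.06},{"tx":0.1,"ty":0.22,"tz":0,"spin":0.09},{"tx":0.135,"ty":0.3,"tz":0,"spin":0.12},{"tx":0.17,"ty":0.38,"tz":0,"spin":0.15},{"tx":0.205,"ty":0.46,"tz":0,"spin":0.18},{"tx":0.24,"ty":0.54,"tz":0,"spin":0.21},{"tx":0.27,"ty":0.6,"tz":0,"spin":0.2253}]' 1
```

```text
t: 2.4
tcp_pos: [0.4505, -0.323, 0.2924]
ee_rot: [180.0, -0.0, 67.5]
contact_force: [-0.4, -1.1, -0.9]
opening: 0.0911
```

```bash
python3 -m crank '[{"tx":0.03,"ty":0.065,"tz":0,"spin":0},{"tx":0.06,"ty":0.13,"tz":-0.02,"spin":0},{"tx":0.09,"ty":0.2,"tz":-0.04,"spin":0},{"tx":0.12,"ty":0.27,"tz":-0.07,"spin":0},{"tx":0.14,"ty":0.32,"tz":-0.1,"spin":0},{"tx":0.155,"ty":0.35,"tz":-0.13,"spin":0},{"tx":0.16,"ty":0.362,"tz":-0.16,"spin":0},{"tx":0.16,"ty":0.362,"tz":-0.16,"spin":0}]'
python3 - <<'E'
from st import *; st(); save('wrist2',eyes.capture('wrist')); save('scene2',eyes.capture('scene'))
E
```

```text
t: 3.2
tcp_pos: [0.5293, -0.1435, 0.2104]
ee_rot: [-179.8, 0.0, 67.4]
contact_force: [-0.9, -1.0, 0.3]
opening: 0.0919
t 3.2 ramp xy mm [-137.5    0.7] tip z 132.1 yaw-ramp 0.05 F ramp [-1.2608217   0.45768096] 0.3049350109315922 J [-18.  15. 119.  -0.  46.   5.]
```

View pics/wrist2.png

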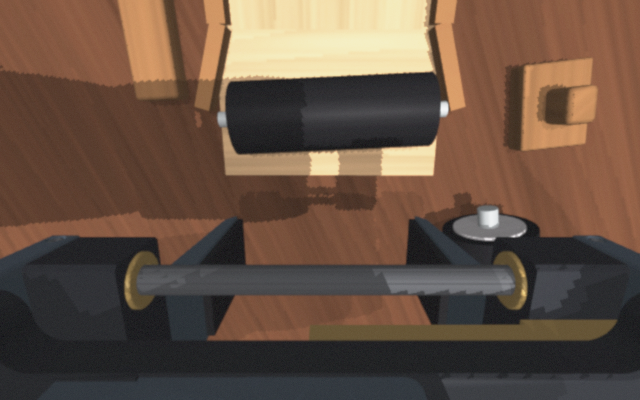

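View pics/scene2.png

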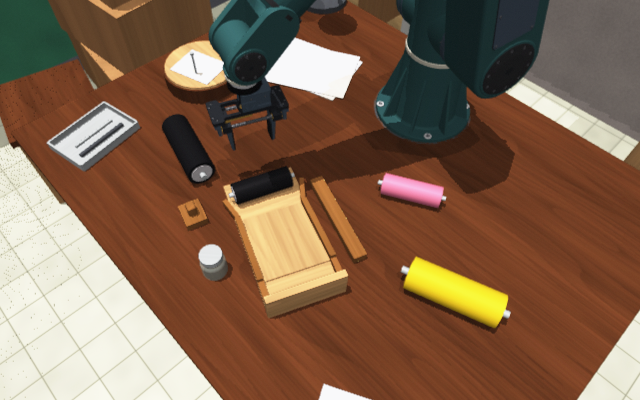

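```bash
python3 - <<'E'
from st import *
c,sn=np.cos(p[2]),np.sin(p[2])
for uv,z in [((411,161),.04),((420,148),.075),((412,178),.03)]:
    print((np.array([[c,sn],[-sn,c]])@(atz(ct,*uv,z)[:2]-p[:2])*1000).round(0))
print('1mm uphill units',c/500,sn/500)
E
python3 -m crank '[{"tx":0,"ty":0,"tz":-0.04,"spin":0},{"tx":0,"ty":0,"tz":-0.08,"spin":0},{"tx":0,"ty":0,"tz":-0.12,"spin":0},{"tx":0,"ty":0,"tz":-0.15,"spin":0},{"tx":0,"ty":0,"tz":-0.18,"spin":0},{"tx":0,"ty":0,"tz":-0.2,"spin":0},{"tx":0,"ty":0,"tz":-0.216,"spin":0},{"tx":0,"ty":0,"tz":-0.216,"spin":0}]'
python3 - <<'E'
from st import *; st(); save('scene3',eyes.capture('scene')); save('wrist3',eyes.capture('wrist'))
E
```

```text
[-148. -129.]
[-153. -154.]
[-165.  -91.]
1mm uphill units 0.000771587812098297 0.001845169978137885
t: 4.1
tcp_pos: [0.5298, -0.1441, 0.1035]
ee_rot: [-179.9, 0.0, 67.3]
contact_force: [-0.4, -0.1, 0.5]
opening: 0.0915
t 4.1 ramp xy mm [-137.8    0.1] tip z 25.2 yaw-ramp -0.01 F ramp [-0.25067935  0.34038246] 0.4549306689992567 J [-18.  26. 120.   0.  35.   5.]
```

View pics/wrist3.png

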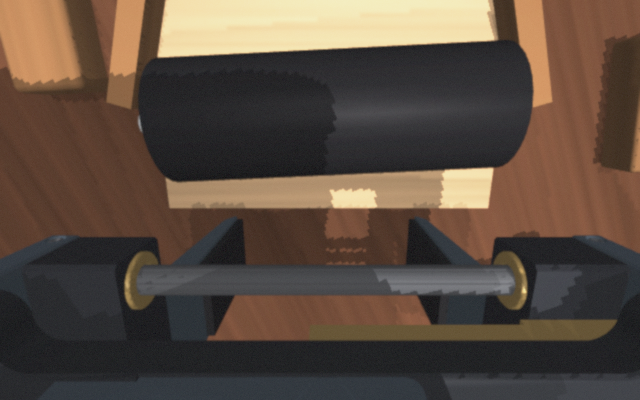

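View pics/scene3.png

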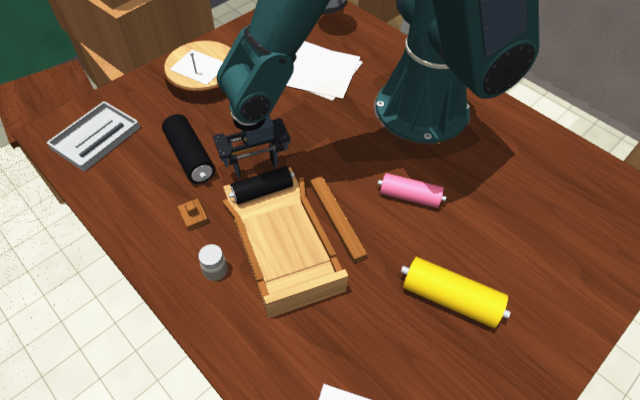

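```bash
python3 -m crank '[{"tx":0.0023,"ty":0.0055,"tz":0,"spin":0},{"tx":0.0046,"ty":0.0111,"tz":0,"spin":0},{"tx":0.0069,"ty":0.0166,"tz":0,"spin":0},{"tx":0.0093,"ty":0.0221,"tz":0,"spin":0},{"tx":0.0116,"ty":0.0277,"tz":0,"spin":0},{"tx":0.0139,"ty":0.0332,"tz":0,"spin":0},{"tx":0.0162,"ty":0.0388,"tz":0,"spin":0},{"tx":0.0185,"ty":0.0443,"tz":0,"spin":0}]'
python3 - <<'E'
from st import *; st()
E
```

```text
t: 5.0
tcp_pos: [0.5394, -0.1217, 0.1042]
ee_rot: [-180.0, 0.0, 67.3]
contact_force: [-0.3, -1.1, -0.4]
opening: 0.0915
t 5.0 ramp xy mm [-113.5   -0.2] tip z 25.9 yaw-ramp -0.0 F ramp [-1.14216003 -0.10733098] -0.417545969647357 J [-15.  26. 119.  -0.  35.   8.]
```

```bash
python3 -m crank '[{"tx":0.0015,"ty":0.0037,"tz":0,"spin":0},{"tx":0.0031,"ty":0.0074,"tz":0,"spin":0},{"tx":0.0046,"ty":0.0111,"tz":0,"spin":0},{"tx":0.0062,"ty":0.0148,"tz":0,"spin":0},{"tx":0.0077,"ty":0.0185,"tz":0,"spin":0},{"tx":0.0093,"ty":0.0221,"tz":0,"spin":0},{"tx":0.0108,"ty":0.0258,"tz":0,"spin":0},{"tx":0.0123,"ty":0.0295,"tz":0,"spin":0}]'
python3 - <<'E'
from st import *; st(); save('wrist4',eyes.capture('wrist')); save('top4',eyes.capture('top'))
E
```

```text
t: 5.8
tcp_pos: [0.5455, -0.1071, 0.1042]
ee_rot: [180.0, -0.0, 67.3]
contact_force: [0.0, -0.0, -0.4]
opening: 0.0915
t 5.8 ramp xy mm [-97.6  -0.2] tip z 25.9 yaw-ramp -0.01 F ramp [ 0.01011776 -0.03684323] -0.4284605841584247 J [-14.  26. 119.  -0.  35.   9.]
```

View pics/wrist4.png

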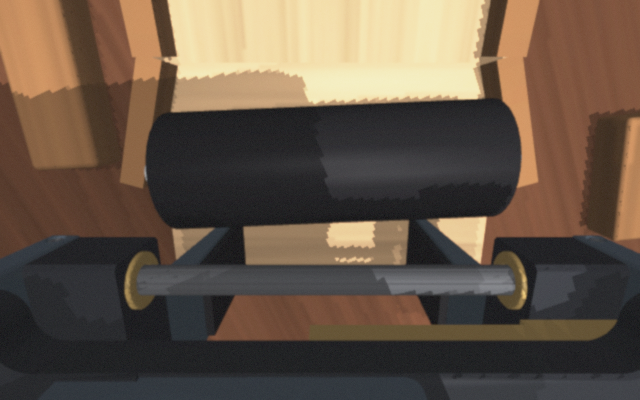

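View pics/top4.png

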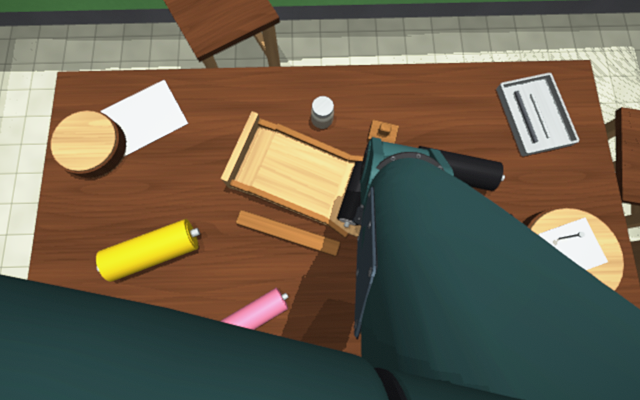

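```bash
python3 -m crank '[{"tx":0.0015,"ty":0.0037,"tz":0,"spin":0},{"tx":0.0031,"ty":0.0074,"tz":0,"spin":0},{"tx":0.0046,"ty":0.0111,"tz":0,"spin":0},{"tx":0.0062,"ty":0.0148,"tz":0,"spin":0},{"tx":0.0077,"ty":0.0185,"tz":0,"spin":0},{"tx":0.0093,"ty":0.0221,"tz":0,"spin":0},{"tx":0.0108,"ty":0.0258,"tz":0,"spin":0},{"tx":0.0123,"ty":0.0295,"tz":0,"spin":0}]'
cat >> st.py <<'E'
def look(n):
    st(); save('wrist'+n,eyes.capture('wrist')); c=eyes.calibration('wrist'); cc,sn=np.cos(p[2]),np.sin(p[2])
    for r in eyes.place_of('wrist','roller')[:2]:
        w=c2w(c,r['position']); print('roller',round(r['conf'],2),(np.array([[cc,sn],[-sn,cc]])@(w[:2]-p[:2])*1000).round(0),w[2].round(3))
E
python3 - <<'E'
from st import *; look('5')
E
```

```text
t: 6.7
tcp_pos: [0.5516, -0.0923, 0.1042]
ee_rot: [180.0, 0.0, 67.3]
contact_force: [0.5, -0.5, 0.3]
opening: 0.0914
t 6.7 ramp xy mm [-81.6  -0.2] tip z 25.9 yaw-ramp -0.0 F ramp [-0.23311618 -0.61412864] 0.26129983939442786 J [-12.  26. 118.  -0.  35.  11.]
roller 0.82 [-34.  -3.] 0.039
```

View pics/wrist5.png

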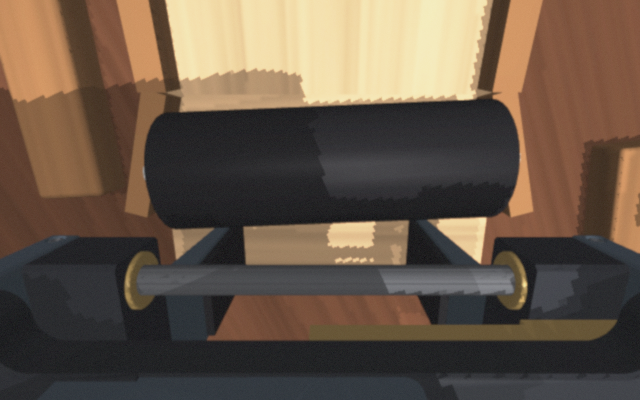

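```bash
python3 -m crank '[{"tx":0.0019,"ty":0.0046,"tz":0,"spin":0},{"tx":0.0039,"ty":0.0092,"tz":0,"spin":0},{"tx":0.0058,"ty":0.0138,"tz":0,"spin":0},{"tx":0.0077,"ty":0.0185,"tz":0,"spin":0},{"tx":0.0096,"ty":0.0231,"tz":0,"spin":0},{"tx":0.0116,"ty":0.0277,"tz":0,"spin":0},{"tx":0.0135,"ty":0.0323,"tz":0,"spin":0},{"tx":0.0154,"ty":0.0369,"tz":0,"spin":0}]'
python3 - <<'E'
from st import *; look('6')
E
```

```text
t: 7.6
tcp_pos: [0.5594, -0.0738, 0.1042]
ee_rot: [-180.0, -0.0, 67.3]
contact_force: [-1.0, 0.6, 0.2]
opening: 0.0911
t 7.6 ramp xy mm [-61.6  -0.1] tip z 25.9 yaw-ramp -0.01 F ramp [0.15965667 1.10617323] 0.1687762303854466 J [-10.  27. 118.   0.  35.  13.]
roller 0.73 [-14.  -4.] 0.041
roller 0.66 [ -57. -191.] -0.001
```

```bash
python3 -m crank '[{"tx":0.0019,"ty":0.0046,"tz":0,"spin":0},{"tx":0.0039,"ty":0.0092,"tz":0,"spin":0},{"tx":0.0058,"ty":0.0138,"tz":0,"spin":0},{"tx":0.0077,"ty":0.0185,"tz":0,"spin":0},{"tx":0.0096,"ty":0.0231,"tz":0.0008,"spin":0},{"tx":0.0116,"ty":0.0277,"tz":0.0016,"spin":0},{"tx":0.0135,"ty":0.0323,"tz":0.0024,"spin":0},{"tx":0.0154,"ty":0.0369,"tz":0.0032,"spin":0}]'
python3 - <<'E'
from st import *; look('7')
E
```

```text
t: 8.5
tcp_pos: [0.567, -0.0554, 0.1059]
ee_rot: [-180.0, 0.0, 67.3]
contact_force: [-1.6, -2.0, 1.1]
opening: 0.0909
t 8.5 ramp xy mm [-41.6  -0.1] tip z 27.6 yaw-ramp 0.0 F ramp [-2.4404253   0.71414139] 1.1441149026510027 J [ -8.  27. 117.  -0.  36.  15.]
roller 0.65 [ 3. -5.] 0.041
```

View pics/wrist6.png

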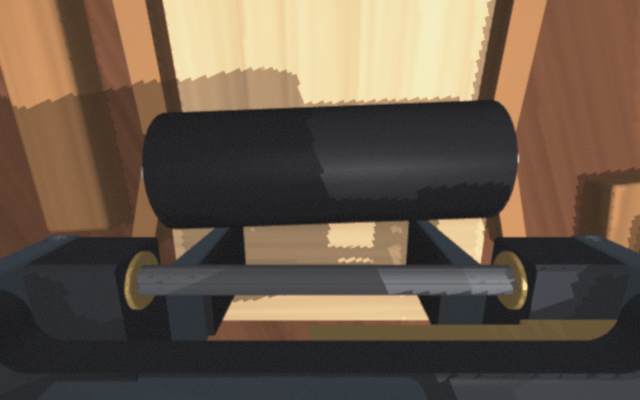

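View pics/wrist7.png

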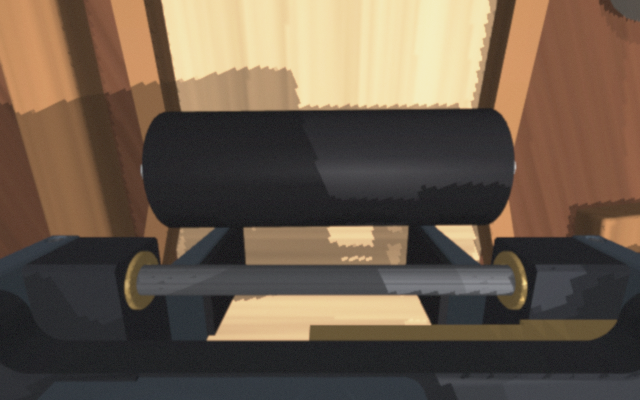

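```bash
python3 -m crank '[{"tx":0.0023,"ty":0.0055,"tz":0.001,"spin":0},{"tx":0.0046,"ty":0.0111,"tz":0.0019,"spin":0},{"tx":0.0069,"ty":0.0166,"tz":0.0029,"spin":0},{"tx":0.0093,"ty":0.0221,"tz":0.0038,"spin":0},{"tx":0.0116,"ty":0.0277,"tz":0.0048,"spin":0},{"tx":0.0139,"ty":0.0332,"tz":0.0057,"spin":0},{"tx":0.0162,"ty":0.0388,"tz":0.0067,"spin":0},{"tx":0.0185,"ty":0.0443,"tz":0.0076,"spin":0}]'
python3 - <<'E'
from st import *; look('8')
E
```

```text
t: 9.4
tcp_pos: [0.5763, -0.0332, 0.1097]
ee_rot: [-180.0, -0.0, 67.3]
contact_force: [-0.8, -1.8, 1.6]
opening: 0.0911
t 9.4 ramp xy mm [-17.5  -0.1] tip z 31.4 yaw-ramp -0.01 F ramp [-1.95789528  0.07328804] 1.6053045409240787 J [ -6.  27. 116.   0.  37.  17.]
roller 0.91 [27. -7.] 0.044
```

View pics/wrist8.png

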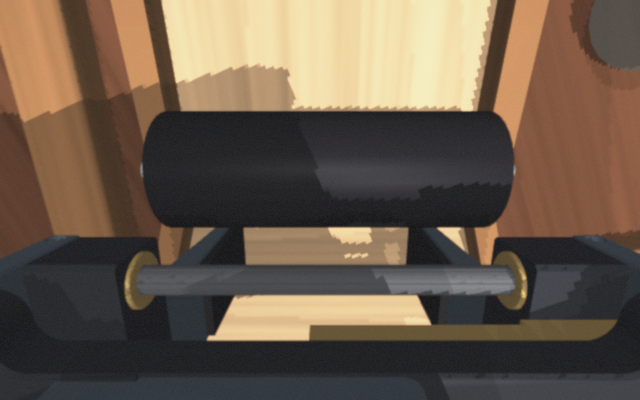

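```bash
python3 -m crank '[{"tx":0.0023,"ty":0.0055,"tz":0.001,"spin":0},{"tx":0.0046,"ty":0.0111,"tz":0.0019,"spin":0},{"tx":0.0069,"ty":0.0166,"tz":0.0029,"spin":0},{"tx":0.0093,"ty":0.0221,"tz":0.0038,"spin":0},{"tx":0.0116,"ty":0.0277,"tz":0.0048,"spin":0},{"tx":0.0139,"ty":0.0332,"tz":0.0057,"spin":0},{"tx":0.0162,"ty":0.0388,"tz":0.0067,"spin":0},{"tx":0.0185,"ty":0.0443,"tz":0.0076,"spin":0}]'
python3 - <<'E'
from st import *; st()
E
```

```text
t: 10.3
tcp_pos: [0.5856, -0.011, 0.1135]
ee_rot: [-180.0, 0.0, 67.3]
contact_force: [-1.0, -1.4, 1.3]
opening: 0.0915
t 10.3 ramp xy mm [ 6.5 -0.1] tip z 35.2 yaw-ramp -0.01 F ramp [-1.67221364  0.37601751] 1.252811765332971 J [ -3.  27. 115.  -0.  37.  19.]
```

```bash
python3 -m crank '[{"tx":0.0023,"ty":0.0055,"tz":0.001,"spin":0},{"tx":0.0046,"ty":0.0111,"tz":0.0019,"spin":0},{"tx":0.0069,"ty":0.0166,"tz":0.0029,"spin":0},{"tx":0.0093,"ty":0.0221,"tz":0.0038,"spin":0},{"tx":0.0116,"ty":0.0277,"tz":0.0048,"spin":0},{"tx":0.0139,"ty":0.0332,"tz":0.0057,"spin":0},{"tx":0.0162,"ty":0.0388,"tz":0.0067,"spin":0},{"tx":0.0185,"ty":0.0443,"tz":0.0076,"spin":0}]'
python3 - <<'E'
from st import *; look('9')
E
```

```text
t: 11.1
tcp_pos: [0.5948, 0.0111, 0.1173]
ee_rot: [180.0, -0.0, 67.3]
contact_force: [-0.8, -1.1, 1.6]
opening: 0.0913
t 11.1 ramp xy mm [30.5 -0.1] tip z 39.0 yaw-ramp -0.01 F ramp [-1.29376361  0.3575988 ] 1.5581383404323892 J [ -1.  27. 114.   0.  38.  22.]
roller 0.75 [76. -6.] 0.052
```

View pics/wrist9.png

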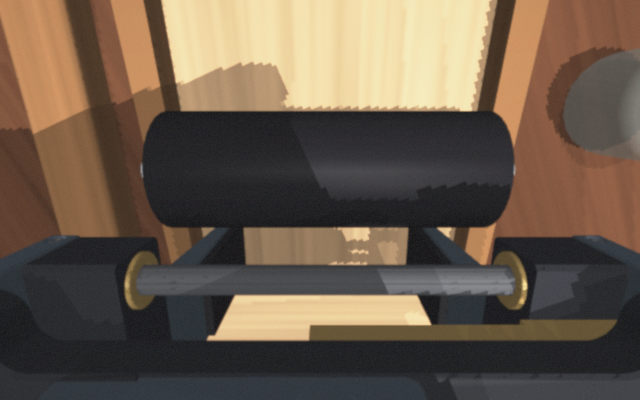

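```bash
python3 -m crank '[{"tx":0.0023,"ty":0.0055,"tz":0.001,"spin":0},{"tx":0.0046,"ty":0.0111,"tz":0.0019,"spin":0},{"tx":0.0069,"ty":0.0166,"tz":0.0029,"spin":0},{"tx":0.0093,"ty":0.0221,"tz":0.0038,"spin":0},{"tx":0.0116,"ty":0.0277,"tz":0.0048,"spin":0},{"tx":0.0139,"ty":0.0332,"tz":0.0057,"spin":0},{"tx":0.0162,"ty":0.0388,"tz":0.0067,"spin":0},{"tx":0.0185,"ty":0.0443,"tz":0.0076,"spin":0}]'
python3 - <<'E'
from st import *; st()
E
```

```text
t: 12.0
tcp_pos: [0.6041, 0.0333, 0.1211]
ee_rot: [-180.0, -0.0, 67.3]
contact_force: [-0.4, -2.5, 1.2]
opening: 0.0906
t 12.0 ramp xy mm [54.5 -0.1] tip z 42.8 yaw-ramp -0.01 F ramp [-2.47670249 -0.61566276] 1.2144505355883897 J [  1.  28. 113.   0.  39.  24.]
```

```bash
python3 -m crank '[{"tx":0.0023,"ty":0.0055,"tz":0.001,"spin":0},{"tx":0.0046,"ty":0.0111,"tz":0.0019,"spin":0},{"tx":0.0069,"ty":0.0166,"tz":0.0029,"spin":0},{"tx":0.0093,"ty":0.0221,"tz":0.0038,"spin":0},{"tx":0.0116,"ty":0.0277,"tz":0.0048,"spin":0},{"tx":0.0139,"ty":0.0332,"tz":0.0057,"spin":0},{"tx":0.0162,"ty":0.0388,"tz":0.0067,"spin":0},{"tx":0.0185,"ty":0.0443,"tz":0.0076,"spin":0}]'
python3 - <<'E'
from st import *; st()
E
```

```text
t: 12.8
tcp_pos: [0.6133, 0.0554, 0.1249]
ee_rot: [180.0, 0.0, 67.3]
contact_force: [-1.4, -1.5, 0.4]
opening: 0.0912
t 12.8 ramp xy mm [78.4 -0.1] tip z 46.6 yaw-ramp -0.01 F ramp [-1.97313421  0.7119574 ] 0.4053749657326353 J [  3.  28. 112.  -0.  40.  26.]
```

```bash
python3 -m crank '[{"tx":0.0023,"ty":0.0055,"tz":0.001,"spin":0},{"tx":0.0046,"ty":0.0111,"tz":0.0019,"spin":0},{"tx":0.0069,"ty":0.0166,"tz":0.0029,"spin":0},{"tx":0.0093,"ty":0.0221,"tz":0.0038,"spin":0},{"tx":0.0116,"ty":0.0277,"tz":0.0048,"spin":0},{"tx":0.0139,"ty":0.0332,"tz":0.0057,"spin":0},{"tx":0.0162,"ty":0.0388,"tz":0.0067,"spin":0},{"tx":0.0185,"ty":0.0443,"tz":0.0076,"spin":0}]'
python3 - <<'E'
from st import *; look('10'); save('scene10',eyes.capture('scene'))
E
```

```text
t: 13.6
tcp_pos: [0.6226, 0.0776, 0.1287]
ee_rot: [180.0, 0.0, 67.3]
contact_force: [-1.1, -3.8, 0.6]
opening: 0.0914
t 13.6 ramp xy mm [102.5  -0.1] tip z 50.4 yaw-ramp -0.01 F ramp [-3.9623319  -0.48679294] 0.5689349256039902 J [  5.  28. 111.  -0.  41.  28.]
roller 0.84 [148.  -5.] 0.062
roller 0.41 [ 110. -172.] -0.002
```

View pics/wrist10.png

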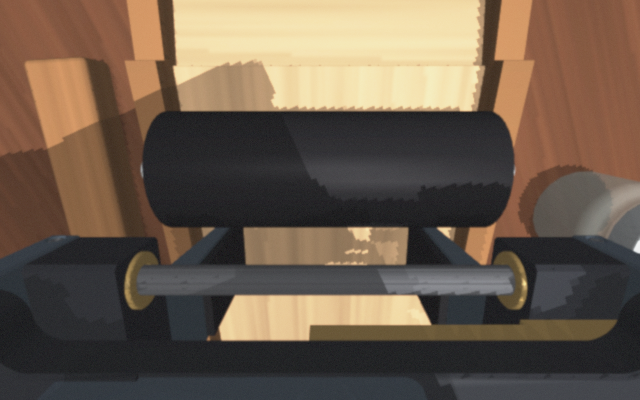

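View pics/scene10.png

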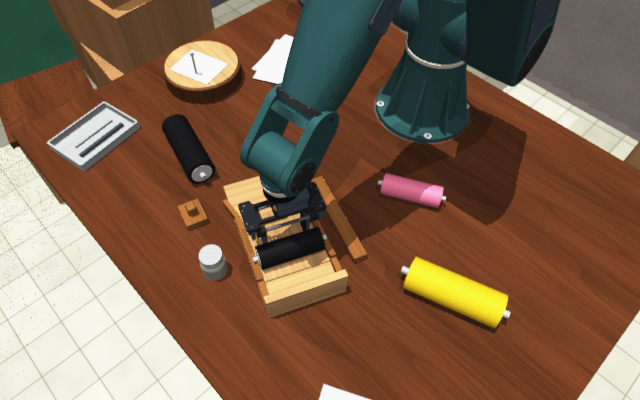

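```bash
python3 -m crank '[{"tx":0.0023,"ty":0.0055,"tz":0.001,"spin":0},{"tx":0.0046,"ty":0.0111,"tz":0.0019,"spin":0},{"tx":0.0069,"ty":0.0166,"tz":0.0029,"spin":0},{"tx":0.0093,"ty":0.0221,"tz":0.0038,"spin":0},{"tx":0.0116,"ty":0.0277,"tz":0.0048,"spin":0},{"tx":0.0139,"ty":0.0332,"tz":0.0057,"spin":0},{"tx":0.0162,"ty":0.0388,"tz":0.0067,"spin":0},{"tx":0.0185,"ty":0.0443,"tz":0.0076,"spin":0}]'
python3 - <<'E'
from st import *; st()
E
```

```text
t: 14.55
tcp_pos: [0.6318, 0.0997, 0.1325]
ee_rot: [-180.0, 0.0, 67.3]
contact_force: [-0.8, -1.4, 1.5]
opening: 0.0911
t 14.55 ramp xy mm [126.5  -0. ] tip z 54.2 yaw-ramp -0.01 F ramp [-1.57570653  0.19600095] 1.502429336244262 J [  7.  29. 109.  -0.  42.  30.]
```

```bash
python3 -m crank '[{"tx":0.0015,"ty":0.0037,"tz":0.0006,"spin":0},{"tx":0.0031,"ty":0.0074,"tz":0.0013,"spin":0},{"tx":0.0046,"ty":0.0111,"tz":0.0019,"spin":0},{"tx":0.0062,"ty":0.0148,"tz":0.0025,"spin":0},{"tx":0.0077,"ty":0.0185,"tz":0.0031,"spin":0},{"tx":0.0093,"ty":0.0221,"tz":0.0038,"spin":0},{"tx":0.0108,"ty":0.0258,"tz":0.0044,"spin":0},{"tx":0.0123,"ty":0.0295,"tz":0.005,"spin":0}]'
python3 - <<'E'
from st import *; look('11')
E
```

```text
t: 15.35
tcp_pos: [0.6379, 0.1144, 0.135]
ee_rot: [-180.0, -0.0, 67.3]
contact_force: [0.4, -1.6, 1.2]
opening: 0.0912
t 15.35 ramp xy mm [142.4  -0. ] tip z 56.7 yaw-ramp -0.01 F ramp [-1.35209609 -1.02789788] 1.1656046895352512 J [  8.  29. 108.   0.  43.  31.]
roller 0.61 [189.  -2.] 0.068
```

View pics/wrist11.png

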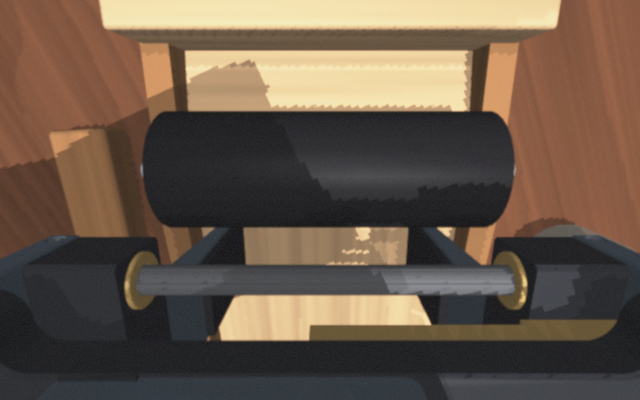

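Roller is just short of the crest and square to it. I'll go slower now, with no further lift.

```bash
python3 -m crank '[{"tx":0.0012,"ty":0.0028,"tz":0.0003,"spin":0},{"tx":0.0023,"ty":0.0055,"tz":0.0006,"spin":0},{"tx":0.0035,"ty":0.0083,"tz":0.0008,"spin":0},{"tx":0.0046,"ty":0.0111,"tz":0.001,"spin":0},{"tx":0.0058,"ty":0.0138,"tz":0.001,"spin":0},{"tx":0.0069,"ty":0.0166,"tz":0.001,"spin":0},{"tx":0.0081,"ty":0.0194,"tz":0.001,"spin":0},{"tx":0.0093,"ty":0.0221,"tz":0.001,"spin":0}]'
python3 - <<'E'
from st import *; look('12'); save('scene12',eyes.capture('scene'))
E
```

```text
t: 16.25
tcp_pos: [0.6426, 0.1255, 0.1354]
ee_rot: [180.0, -0.0, 67.3]
contact_force: [0.6, 0.1, -0.6]
opening: 0.0914
t 16.25 ramp xy mm [154.4  -0.1] tip z 57.1 yaw-ramp -0.01 F ramp [ 0.32689635 -0.50202257] -0.6099166508335224 J [  9.  30. 107.   0.  43.  32.]
roller 0.7 [203.  -3.] 0.068
```

View pics/wrist12.png

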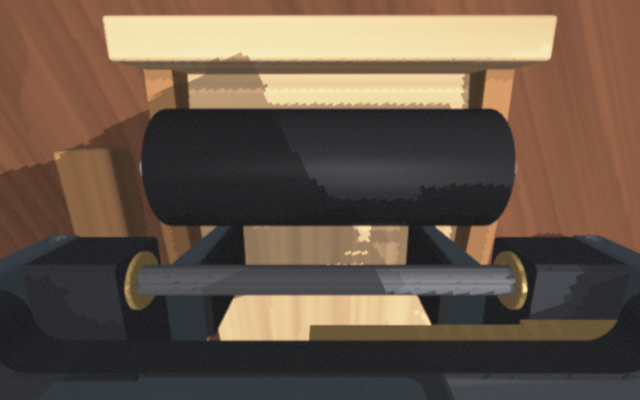

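```bash
python3 -m crank '[{"tx":0.0012,"ty":0.0028,"tz":0,"spin":0},{"tx":0.0023,"ty":0.0055,"tz":0,"spin":0},{"tx":0.0035,"ty":0.0083,"tz":0,"spin":0},{"tx":0.0046,"ty":0.0111,"tz":0,"spin":0},{"tx":0.0058,"ty":0.0138,"tz":0,"spin":0},{"tx":0.0069,"ty":0.0166,"tz":0,"spin":0},{"tx":0.0069,"ty":0.0166,"tz":0,"spin":0},{"tx":0.0069,"ty":0.0166,"tz":0,"spin":0}]'
python3 - <<'E'
from st import *; look('13'); save('scene13',eyes.capture('scene'))
E
```

```text
t: 17.2
tcp_pos: [0.646, 0.1336, 0.1354]
ee_rot: [-180.0, 0.0, 67.3]
contact_force: [-0.5, 0.5, -0.1]
opening: 0.0917
t 17.2 ramp xy mm [163.2  -0. ] tip z 57.1 yaw-ramp -0.0 F ramp [0.31072136 0.62312117] -0.07441283266272186 J [ 10.  30. 107.  -0.  43.  32.]
roller 0.8 [218.  -3.] 0.065
```

View pics/wrist13.png

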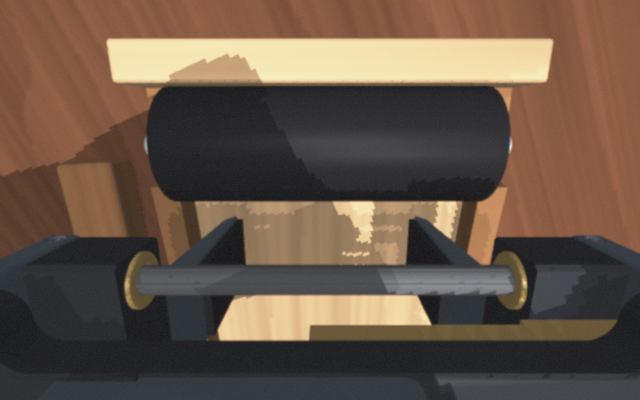

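View pics/scene13.png

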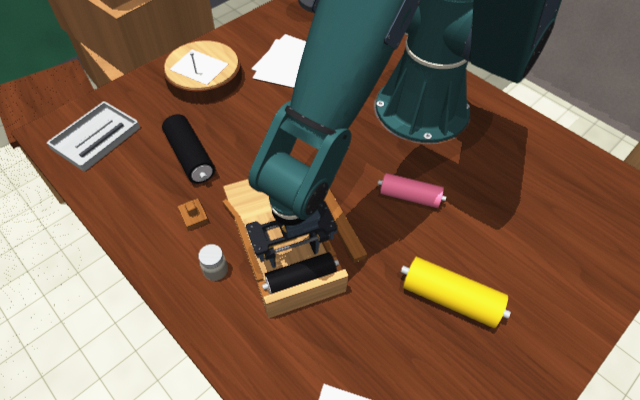

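The roller is over the crest and against the end board, with the fingers about 10 mm clear. Backing off and rising.

```bash
python3 -m crank '[{"tx":-0.008,"ty":-0.019,"tz":0,"spin":0},{"tx":-0.018,"ty":-0.044,"tz":0,"spin":0},{"tx":-0.025,"ty":-0.06,"tz":0.03,"spin":0},{"tx":-0.03,"ty":-0.075,"tz":0.07,"spin":0},{"tx":-0.03,"ty":-0.075,"tz":0.13,"spin":0},{"tx":-0.03,"ty":-0.075,"tz":0.19,"spin":0},{"tx":-0.03,"ty":-0.075,"tz":0.23,"spin":0},{"tx":-0.03,"ty":-0.075,"tz":0.23,"spin":0}]'
python3 -m crank '[{"tx":-0.03,"ty":-0.08,"tz":0.03,"spin":0},{"tx":-0.06,"ty":-0.16,"tz":0.05,"spin":0},{"tx":-0.09,"ty":-0.24,"tz":0.05,"spin":0},{"tx":-0.12,"ty":-0.32,"tz":0.05,"spin":0},{"tx":-0.15,"ty":-0.4,"tz":0.05,"spin":0},{"tx":-0.16,"ty":-0.44,"tz":0.05,"spin":0},{"tx":-0.16,"ty":-0.44,"tz":0.05,"spin":0},{"tx":-0.16,"ty":-0.44,"tz":0.05,"spin":0}]'
python3 - <<'E'
from st import *; st(); cc,sn=np.cos(p[2]),np.sin(p[2])
for n in ['scene','top']:
    save(n+'14',eyes.capture(n)); c=eyes.calibration(n)
    for t in ['roller','seat','jar','stamp','beater']:
        for r in eyes.place_of(n,t):
            w=c2w(c,r['position']); print(n,t,round(r['conf'],2),w.round(4),(np.array([[cc,sn],[-sn,cc]])@(w[:2]-p[:2])*1000).round(0))
import cv2
a=cv2.imread('pics/scene14.png')[155:325,205:365]; cv2.imwrite('pics/scene14c.png',cv2.resize(a,None,fx=3.5,fy=3.5,interpolation=cv2.INTER_CUBIC))
a=cv2.imread('pics/top14.png')[100:250,210:410]; cv2.imwrite('pics/top14c.png',cv2.resize(a,None,fx=4,fy=4,interpolation=cv2.INTER_CUBIC))
E
```

```text
t: 18.15
tcp_pos: [0.6321, 0.0954, 0.2546]
ee_rot: [179.7, -0.1, 67.3]
contact_force: [-0.1, -0.5, 0.3]
opening: 0.0912
t: 18.95
tcp_pos: [0.5506, -0.1242, 0.2752]
ee_rot: [-180.0, -0.0, 67.2]
contact_force: [-0.3, 0.9, 0.2]
opening: 0.091
t 18.95 ramp xy mm [-111.4  -11.4] tip z 196.9 yaw-ramp -0.08 F ramp [0.71513985 0.63063555] 0.20753481284171865 J [-15.  11. 116.   0.  53.   8.]
scene roller 0.94 [0.279  0.1885 0.0307] [ 72. 360.]
scene roller 0.89 [0.4363 0.4364 0.041 ] [362. 310.]
scene roller 0.87 [0.6657 0.1844 0.0633] [218.   1.]
scene roller 0.74 [ 0.6213 -0.3131  0.0347] [-258. -150.]
scene seat 0.6 [0.6698 0.1809 0.0655] [216.  -4.]
scene jar 0.59 [0.7871 0.0161 0.0012] [ 109. -176.]
scene jar 0.37 [0.6674 0.1794 0.0643] [214.  -2.]
scene stamp 0.55 [ 0.7334 -0.1402  0.0022] [ -56. -186.]
scene beater 0.56 [ 0.4727  0.1103 -0.0002] [ 75. 151.]
top roller 0.93 [0.4447 0.4399 0.0393] [368. 304.]
top roller 0.61 [0.6709 0.1882 0.0695] [223.  -2.]
top seat 0.92 [0.6658 0.1895 0.0655] [222.   3.]
top jar 0.61 [ 0.7866  0.016  -0.0025] [ 109. -175.]
top stamp 0.89 [ 0.7398 -0.1451  0.0069] [ -58. -194.]
top beater 0.61 [ 0.7401 -0.144   0.0035] [ -57. -194.]
top beater 0.6 [ 0.4768  0.1092 -0.0004] [ 75. 147.]
```

View pics/scene14c.png

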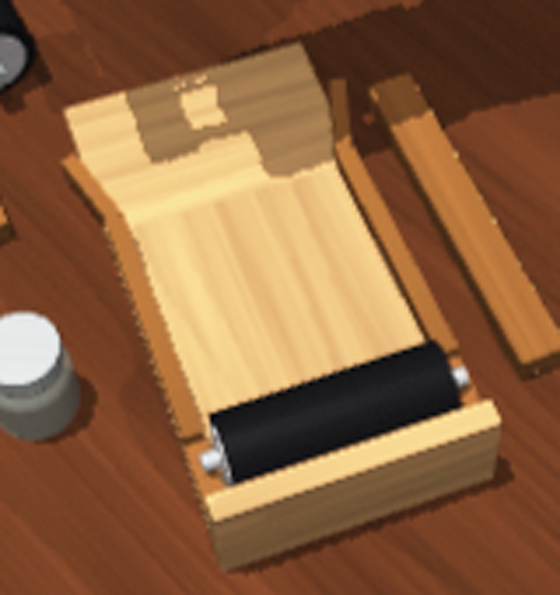

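View pics/top14c.png

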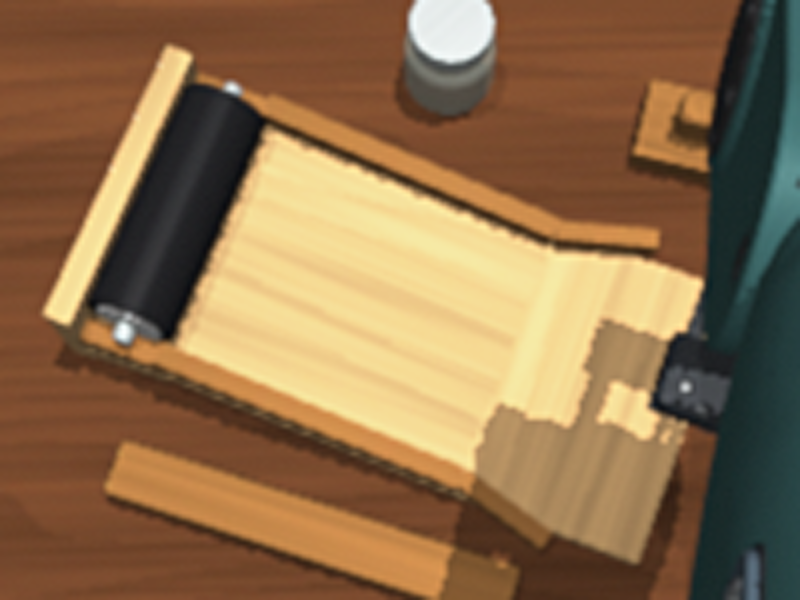

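The roller lies square in the seat against the board. The jar, stamp and beater look unmoved, and the arm is clear.

Run:
```python
from h import *; print(ctrl.finish_job(), monitor.sense()['t'])
```

```text
the job is handed in; nothing more can be done
the job is handed in; nothing more can be done
```

The small black roller is in the seat, lying against the end board, and I handed the job in at about 20 s.

I pushed it with the flanks of the open fingers, at 20–30 mm/s on the slope and slower at the crest. It started about 3° askew and straightened at the foot of the slope. Over the last few millimetres past the crest it rolled into the seat by itself, about 10 mm ahead of the fingers. I then backed the fingers off and lifted clear.

**Last checks**
- **Roller position:** the scene and top cameras put its centre at 218 and 223 mm along the ramp, against about 219.5 mm when parked. It was 1–2 mm off the middle, inside the 5 mm allowed. Both pictures showed it square to the board.
- **Other things:** the jar, stamp and beater read within about 7 mm of their starting places, which I put down to camera error, and the pictures showed no movement. The top camera missed the jar at the start, and in the last top view the arm hid part of the stamp.
- **Forces:** the sensed force stayed under about 4 N at every reading.

**What failed or disagreed**
- My first two move commands were refused because their rows lacked some values. Nothing moved.
- My fit of the ramp came out 4 mm low in height, which I took as calibration error.
- During the push, the wrist camera placed the roller 2–7 mm to one side, while the final views show it nearly central.

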